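Lid onto the studs of a tipped pressure vessel

ROBOT

A 6-joint arm with a two-finger parallel gripper is mounted at the origin on a cart in front of the work surface, level with it; the furniture and walls round the work are solid. World frame = base frame: x ahead of the robot, y to its left, z up, the work surface at z = 0. Lengths are in mm, angles in rad, forces in N, time in s.
With the tool pointing down it reaches from about 350 to 875 mm from the base axis. Payload 4.2 kg.
Tool frame: the origin (TCP) lies midway between the tips of the shut fingers; the grasp point (between the pads) lies 19 mm behind it; z points along the fingers, y is the line along which they close (so a half turn about z gives the same grasp; the last joint's range is limited). The gripper opens to 85 mm and grips with 20 to 120 N. Pads are 22 mm wide; open, the fingers measure 114 mm over their backs; the gripper's body (76 mm by 85 mm) begins 54 mm behind the grasp point. The pads swing forward as they close: fully open they stand 13 mm farther back than shut.
Start: joints at [1.559, 0.385, 0.008, 0, -1.194, -0.259], TCP at [167.157, 602.211, 231.312] pointing down, gripper open.
Joint ranges: [-3.14, 3.14], [-1.21, 2.06], [-1.07, 1.41], [-3.16, 2.05], [-2.99, -0.16], [-3.1, 3.1]. Speed limits (rad/s): [2.79, 2.79, 3.14, 3.14, 3.14, 3.14].

INTERFACE

Orientations are given as a unit quaternion [x, y, z, w].
In Python, from bench import arm gives the robot as it stands. The module is installed in compiled form; this text tells all that it offers.
- The arm moves only by the shell command python3 -m handwheel 'ROWS' [OPENING]. ROWS is JSON, a list of rows, each an object of numbers: "x", "y", "z": the shift along the world's x, y, z each as a share of 20 cm, from -1 to 1; "ax", "ay", "az": the turn, a rotation vector about the world's x, y, z each as a share of 90 degrees, from -1 to 1. In form: [{"x": .., "y": .., "z": .., "ax": .., "ay": .., "az": ..}, ...]. A call has exactly 8 rows; each row shifts and turns the commanded pose from where the row before left it; what a row does not reach is not made up. A row lasts 1/10 s, in which the tool goes at most 50 mm and 8.59 degrees, less where a joint would pass 70% of its speed; a pose out of reach is approached as far as the arm can. A call with a number of a shift or a turn outside -1 to 1 is refused whole. A call with a gripper value outside its range is refused whole. OPENING is the opening, from -1 (shut) to 1 (fully open), set as the call begins (- or left out, the last holds). The fingers move at their own pace and stop on an object; the grip force is fixed at half the most. Time passes only in rows, so rows that do not move let the fingers close, or fill a call up. It gives the time, the measured TCP pose, the force, the opening and the grip force at its end, in the units of the state.
- arm.read_state(): the state, without advancing time (a new reading comes with each control period).
- arm.get_image(name): name is "side" or "top"; returns the picture (400x640x3 uint8, red, green, blue); there is no depth.
- arm.camera_params(name): a dict with "K" (3x3 intrinsics, pixels), "position" and "orientation" of the camera in the world. Camera axes: x right, y down, z forward; pixel columns grow to the right and rows downward; lengths in mm; the calibration is good to about 2 mm. A picture is of the moment at which its call begins. camera_params takes no time and is no camera call.
- arm.job_done(): hands the job in; it is judged then, once.
The state is a dict: "clock": time; "joints": joint angles; "joint_vel": joint speeds; "joint_efforts": joint torques, N m; "position": TCP position; "ee_rot": TCP orientation; "contact_force": force on the tool from outside, world axes, zero at the start; "wrist_torque": the same for the moment, N m; "gripper_width": finger opening in mm; "grasp_force": force on a finger pad.
Only numpy, scipy, OpenCV 4.12 (cv2) and the standard library are available. Lean on these libraries where they do the work, as an engineer would, in place of code of your own. Each camera call takes 0.05 s, during which the arm holds its last target. There are 200 camera calls.

TASK

The small pressure vessel has been filled and stands tipped towards you in its cradle, with its four studs bare. Take its lid, which lies flat on the bench, by the handle, turn it so that all four holes line up with the studs, and slide it down the studs in your grip until it lies flat on the flange all round; only then let go, so that the nuts can be put on. Do not push the loose dish of nuts, spanner, beaker or flask about.

Things in the scene. Friction and masses are not known exactly. Their poses are not given: they have to be found in the camera images.
- lid: The lid: a loose round aluminium plate, 130 mm across, 10 mm thick, about 0.5 kg, lying flat with its handle up. Origin: centre of its flat underside; z out of the handle side. Four 13 mm through holes on a 100 mm circle, 45, 135, 225 and 315 degrees from its x axis, so it fits in any of four quarter-turn positions. Tallest point: handle top, 66 mm above the underside.
- lid_handle (a point): Middle of the bar of the lid's bridge handle, 58 mm above the lid's underside; axes as the lid's. The bar runs along x, 76 mm long, 14 mm wide (y), 16 mm high, on two 11 mm round posts at x = +30 and -30 mm. Grip it here across its 14 mm width, along y. A plugged port stands below it, its top 31 mm under this point.
- vessel: Steel pot with a flange 130 mm across, rigid in the cradle, tipped 30 degrees to the cradle's front. Origin: centre of the flat flange face, 151 mm above the bench; z out of the mouth, y level along the trunnions. Four studs stand out of the face along z: 10 mm thick, 30 mm long, last 6 mm tapered, on a 100 mm circle at 45, 135, 225, 315 degrees from x. Lid home: both origins and z axes coincide.
- cradle: The vessel's grey cradle, fixed to the bench: base plate 150 x 140 mm, two upright cheeks 126 mm high at y = +54 and -54 mm. Origin: under the middle of its base, on the bench; the vessel tips to its -x side. A black clamping lever sticks out to 92 mm on its -y side; leave it.
- petri_dish: Loose glass dish 64 mm across and 13 mm high with the four nuts in it; origin under its centre. Leave alone.
- spanner_a: Loose double-ended spanner 20 x 132 x 5 mm, lying along its y axis; origin under its middle. Leave alone.
- beaker_150: Loose glass beaker 72 mm across, 82 mm high; origin under its centre. Leave alone.
- flask_100: Loose conical flask 64 mm across, 105 mm high; origin under its centre. Leave alone.

How it is judged (in metres and radians):
On the way, in this order (a step that is already met when the one before it is completed fails the run):
1. the lid is picked up clear of the bench, held in the gripper (height (world z) of lid above 0.06 m and contact force between the fingers and lid above 1 N), for 0.2 s.
2. still held in the gripper, the lid has been slid down over the studs to within 6 mm of the flange (z of lid in the frame of vessel below 0.006 m and x of lid in the frame of vessel between -0.004 and 0.004 m and y of lid in the frame of vessel between -0.004 and 0.004 m and contact force between the fingers and lid above 1 N), for 0.1 s.
At the end, for the whole second after the job is handed in: Lid on the flange, studs through its holes: underside within 2.5 mm of the flange face, square within 0.04 rad, centred within 4 mm each way, handle along or across the trunnions within 0.12 rad; let go, at rest; dish of nuts, spanner, beaker and flask within 30 mm of their places (z of lid in the frame of vessel between -0.0025 and 0.0025 m and x of lid in the frame of vessel between -0.004 and 0.004 m and y of lid in the frame of vessel between -0.004 and 0.004 m and angle between the z axis of lid and the z axis of vessel, either way round below 0.04 rad and (angle between the x axis of lid and the x axis of vessel, either way round below 0.12 rad or angle between the x axis of lid and the y axis of vessel, either way round below 0.12 rad) and linear speed of lid below 0.02 m/s and angular speed of lid below 0.1 rad/s and contact force between the fingers and lid below 0.1 N and not (distance of any of petri_dish, spanner_a, beaker_150, flask_100 from where it was at the start of the episode above 0.03 m)); the robot touches nothing.
It fails at once if the dish of nuts, the spanner, the beaker or the flask is pushed more than 30 mm from its place (distance of any of petri_dish, spanner_a, beaker_150, flask_100 from where it was at the start of the episode above 0.03 m).
It also fails if it takes over 45 s, if anything falls off the work surface, if the arm or the gripper's body presses on something with over 40 N, if the wrist force passes 120 N, or if a joint passes its speed limit or range.

## Working session

There is one attempt and no reset: what is moved stays moved. The work goes in short steps, Python scripts to look and compute and a shell command to move; the robot and the scene stay as the last step left them, time stands still between calls to the robot, and variables do not carry over. Pictures are saved under pics/ and viewed, at most 10 in all, crops included, and the job is handed in when it is done.

```bash
mkdir -p pics; python3 - <<'E'
from bench import arm
import cv2,numpy as np
for n in("top","side"):
    im=arm.get_image(n); cv2.imwrite(f"pics/{n}0.png",im[...,::-1])
    p=arm.camera_params(n); print(n,np.round(p["K"],1).tolist(),p["position"],p["orientation"])
s=arm.read_state();print(s)
E
```

```text
top [[376.0, 0.0, 317.6], [0.0, 376.0, 194.1], [0.0, 0.0, 1.0]] [ 401.68257569  115.64059199 1062.81774888] [ 0.71138017 -0.69899661  0.05606305 -0.04689273]
side [[458.7, 0.0, 318.3], [0.0, 458.7, 198.4], [0.0, 0.0, 1.0]] [-152.36869239 -504.62024486  538.96373935] [ 0.77559125 -0.33545761  0.22613435 -0.484551  ]
{'clock': 0.1, 'joints': array([ 1.55857126e+00,  3.85512529e-01,  6.74781284e-03, -4.13442428e-04,
       -1.19401512e+00, -2.58615823e-01]), 'joint_vel': array([ 8.18891776e-04, -5.85035537e-05,  2.00454042e-03,  3.30112588e-03,
       -9.13990438e-04, -2.34242762e-03]), 'joint_efforts': array([-2.73336727e-04, -3.93319595e+01,  1.88931441e+01,  4.19793427e+00,
       -2.56563726e-03,  3.84833200e-06]), 'position': array([167.05382552, 601.71322927, 230.30859266]), 'ee_rot': array([ 9.90833853e-01, -1.35082403e-01, -6.88179686e-05,  1.00784951e-03]), 'contact_force': array([ 0.61852416,  0.82753494, -0.30111178]), 'wrist_torque': array([-0.03133549,  0.00309796,  0.0007605 ]), 'grasp_force': 0.0, 'gripper_width': 85.46613835991641}
```

View pics/top0.png

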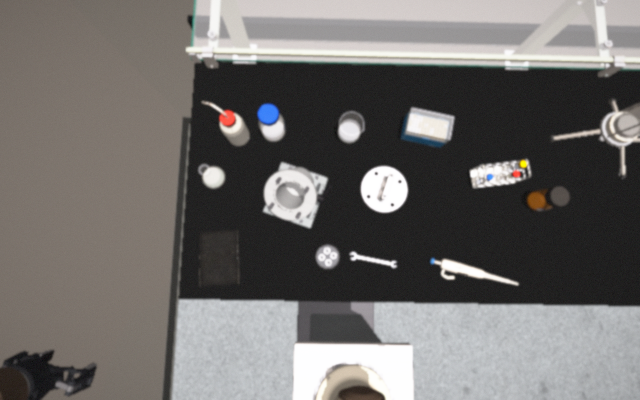

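View pics/side0.png

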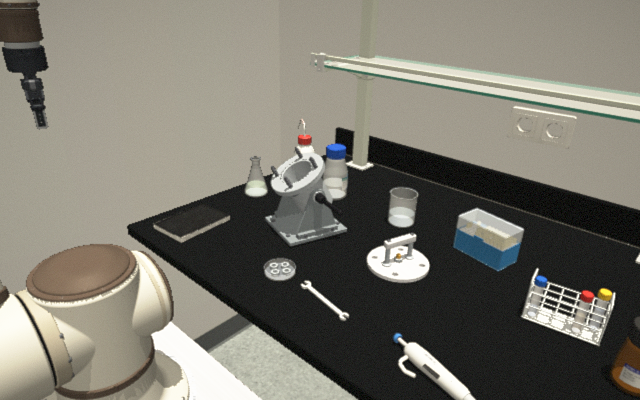

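The top view shows the lid at about (384,189), its handle running roughly up-down. The vessel and cradle are at (293,193), with the dish at (327,257), spanner at (373,260), beaker at (350,127) and flask at (212,176). The side view has the lid at (398,263) and the tipped flange at (299,173). Next I'll take enlarged crops.

```bash
python3 - <<'E'
import cv2,numpy as np
t=cv2.imread("pics/top0.png");s=cv2.imread("pics/side0.png")
a=cv2.resize(t[150:240,255:415],None,fx=5,fy=5,interpolation=cv2.INTER_CUBIC)
cv2.imwrite("pics/ct.png",a)
b=cv2.resize(s[140:290,255:435],None,fx=4,fy=4,interpolation=cv2.INTER_CUBIC)
cv2.imwrite("pics/cs.png",b)
E
```

```text
(no output)
```

View pics/ct.png

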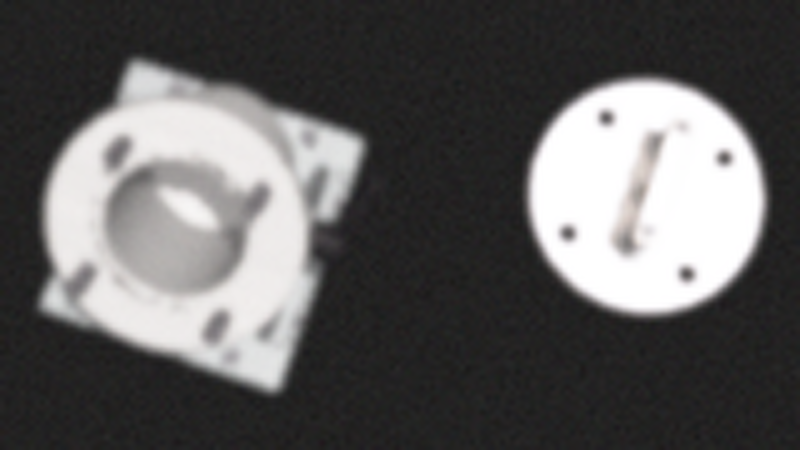

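View pics/cs.png

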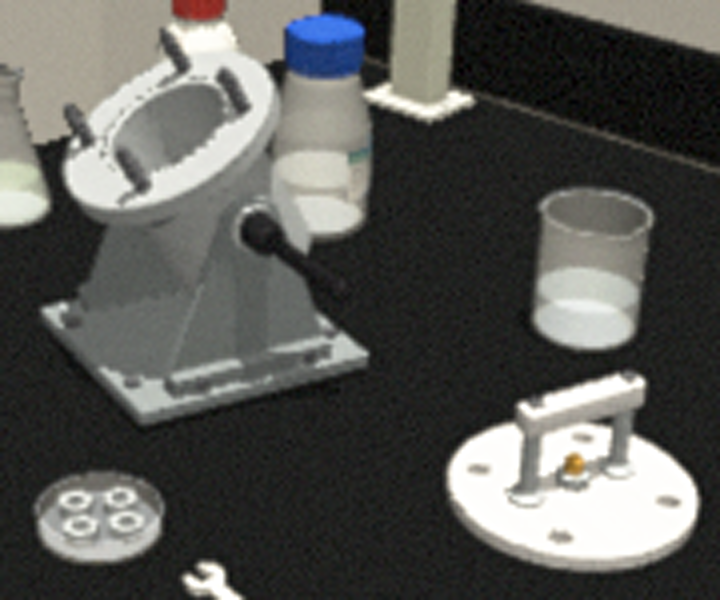

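The top crop shows the four lid holes at crop positions (606,118), (725,158), (568,233) and (687,273), and four dark studs around (118,152), (257,197), (80,285) and (217,325). In the side crop the studs are near (175,50), (232,90), (78,123) and (132,168). The handle runs at about the same yaw as the cradle's x axis.

```bash
cat > h.py <<'E'
import cv2,numpy as np
from bench import arm
from scipy.spatial.transform import Rotation as R
def cam(n):
    p=arm.camera_params(n); return np.array(p["K"]),np.array(p["position"]),R.from_quat(p["orientation"]).as_matrix()
def plane(n,uv,z):
    K,c,r=cam(n); d=(r@np.linalg.inv(K)@np.c_[uv,np.ones(len(uv))].T).T
    return c+d*((z-c[2])/d[:,2])[:,None]
def tri(uvt,uvs):
    P=[]
    for n in("top","side"):
        K,c,r=cam(n); P.append(K@np.c_[r.T,-r.T@c])
    X=cv2.triangulatePoints(P[0],P[1],np.array(uvt,float).T,np.array(uvs,float).T); X=(X[:3]/X[3]).T
    return X,[proj(n,X) for n in("top","side")]
def proj(n,X):
    K,c,r=cam(n); q=(K@r.T@(np.array(X)-c).T).T; return q[:,:2]/q[:,2:]
def uncrop(p,f,x0,y0): return (np.array(p,float)+.5)/f-.5+[x0,y0]
def dark(im,uv,h=4):
    g=cv2.cvtColor(im,cv2.COLOR_BGR2GRAY).astype(float); out=[]
    for u,v in np.array(uv):
        a,b=int(round(u)),int(round(v)); w=g[b-h:b+h+1,a-h:a+h+1]
        k=np.clip(np.percentile(w,70)*.75-w,0,None); y,x=np.mgrid[-h:h+1,-h:h+1]
        out.append([a+(k*x).sum()/k.sum(),b+(k*y).sum()/k.sum()])
    return np.array(out)
E
python3 - <<'E'
from h import *
t=cv2.imread("pics/top0.png"); np.set_printoptions(precision=2,suppress=True)
hp=dark(t,uncrop([(606,118),(725,158),(568,233),(687,273)],5,255,150),3)
H=plane("top",hp,10); print("holes",H,H.mean(0)); 
hs=plane("side",uncrop([(583,438),(668,501),(479,469),(561,537)],4,255,140),10);print("side holes",hs,hs.mean(0))
d=(H[0]-H[2])+(H[1]-H[3]);print("lid yaw",np.degrees(np.arctan2(d[1],d[0])),np.linalg.norm(d)/2)
ut=uncrop([(118,152),(257,197),(80,285),(217,325)],5,255,150)
us=uncrop([(175,50),(232,90),(78,123),(132,168)],4,255,140)
print(dark(t,ut)-ut)
X,(pt,ps)=tri(ut,us);print(X,X.mean(0));print(pt-ut,ps-us)
# rigid fit: studs far-left, far-right, near-left, near-right in vessel frame
L=35.355;V=np.array([[L,L,15],[L,-L,15],[-L,L,15],[-L,-L,15]])
c=X.mean(0);r,rs=R.align_vectors(X-c,V-V.mean(0));print("R",r.as_matrix(),rs,"origin",c-r.apply([0,0,15]))
x=r.as_matrix()[:,0];print("yaw",np.degrees(np.arctan2(x[1],x[0])),"tilt",np.degrees(np.arcsin(x[2])))
o=np.array([[316,20.]])
for n,p in(("dish",(327,257)),("span",(373,260)),("beak",(350,130)),("flask",(212,178))): print(n,plane("top",np.array([p]),10))
E
```

```text
holes [[ 620.19  -62.07   10.  ]
 [ 598.04 -129.57   10.  ]
 [ 553.11  -40.05   10.  ]
 [ 531.03 -107.26   10.  ]] [575.59 -84.74  10.  ]
side holes [[ 618.41  -66.34   10.  ]
 [ 596.77 -132.74   10.  ]
 [ 552.24  -43.91   10.  ]
 [ 529.91 -110.92   10.  ]] [574.33 -88.48  10.  ]
lid yaw -18.292217235190908 70.61461044988621
[[ 0.09  0.51]
 [-1.05  1.27]
 [-0.34 -0.33]
 [-0.28  0.39]]
[[564.65 198.72 180.36]
 [543.46 132.9  179.46]
 [505.03 217.98 146.11]
 [485.27 151.81 144.57]] [524.6  175.35 162.62]
[[ 0.42 -0.42]
 [ 0.07 -0.07]
 [ 0.62 -0.66]
 [ 0.07 -0.07]] [[-0.41  0.02]
 [-0.07  0.01]
 [-0.65  0.01]
 [-0.08  0.  ]]
R [[ 0.83  0.3  -0.47]
 [-0.27  0.95  0.13]
 [ 0.49  0.02  0.87]] 1.8121500307103624 origin [531.66 173.4  149.53]
yaw -17.87615119715948 tilt 29.177145691665864
dish [[381.27  74.4   10.  ]]
span [[375.16 -52.95  10.  ]]
beak [[746.51  12.22  10.  ]]
flask [[597.04 403.6   10.  ]]
```

```bash
R='{"x":0.12,"y":-0.21,"z":0.02}'; python3 -m handwheel '[{"x":0.12,"y":-0.21,"z":0.02},{"x":0.12,"y":-0.21,"z":0.02},{"x":0.12,"y":-0.21,"z":0.02},{"x":0.12,"y":-0.21,"z":0.02},{"x":0.12,"y":-0.21},{"x":0.12,"y":-0.21},{"x":0.12,"y":-0.21},{"x":0.12,"y":-0.21}]' 1
python3 -m handwheel '[{"x":0.12,"y":-0.21,"az":-0.03},{"x":0.12,"y":-0.21},{"x":0.12,"y":-0.21},{"x":0.12,"y":-0.21},{"x":0.12,"y":-0.21},{"x":0.12,"y":-0.21},{"x":0.12,"y":-0.21},{"x":0.12,"y":-0.08,"z":-0.1}]'
```

```text
invalid input at $[0]: expected keys x, y, z, ax, ay, az
invalid input at $[0]: expected keys x, y, z, ax, ay, az
```

All six keys are required, so I'll type them out in full.

```bash
python3 -m handwheel '[{"x":0.12,"y":-0.21,"z":0.02,"ax":0,"ay":0,"az":0},{"x":0.12,"y":-0.21,"z":0.02,"ax":0,"ay":0,"az":0},{"x":0.12,"y":-0.21,"z":0.02,"ax":0,"ay":0,"az":0},{"x":0.12,"y":-0.21,"z":0.02,"ax":0,"ay":0,"az":0},{"x":0.12,"y":-0.21,"z":0,"ax":0,"ay":0,"az":0},{"x":0.12,"y":-0.21,"z":0,"ax":0,"ay":0,"az":0},{"x":0.12,"y":-0.21,"z":0,"ax":0,"ay":0,"az":0},{"x":0.12,"y":-0.21,"z":0,"ax":0,"ay":0,"az":0}]' 1
python3 -m handwheel '[{"x":0.12,"y":-0.21,"z":0,"ax":0,"ay":0,"az":-0.031},{"x":0.12,"y":-0.21,"z":0,"ax":0,"ay":0,"az":0},{"x":0.12,"y":-0.21,"z":0,"ax":0,"ay":0,"az":0},{"x":0.12,"y":-0.21,"z":0,"ax":0,"ay":0,"az":0},{"x":0.12,"y":-0.21,"z":0,"ax":0,"ay":0,"az":0},{"x":0.12,"y":-0.21,"z":0,"ax":0,"ay":0,"az":0},{"x":0.12,"y":-0.21,"z":0,"ax":0,"ay":0,"az":0},{"x":0.12,"y":-0.08,"z":-0.1,"ax":0,"ay":0,"az":0}]'
```

```text
clock: 0.9
position: [359.4, 264.2, 247.2]
ee_rot: [0.991, -0.135, -0.0, 0.0]
contact_force: [0.8, -0.3, 0.7]
gripper_width: 85.6
grasp_force: 0.0
clock: 1.7
position: [553.2, -47.1, 229.4]
ee_rot: [0.987, -0.161, 0.003, -0.0]
contact_force: [0.7, 0.1, -0.0]
gripper_width: 85.6
grasp_force: 0.0
```

```bash
python3 -m handwheel '[{"x":0.06,"y":-0.107,"z":0,"ax":0,"ay":0,"az":0},{"x":0.06,"y":-0.107,"z":0,"ax":0,"ay":0,"az":0},{"x":0,"y":0,"z":-0.25,"ax":0,"ay":0,"az":0},{"x":0,"y":0,"z":-0.2,"ax":0,"ay":0,"az":0},{"x":0,"y":0,"z":-0.15,"ax":0,"ay":0,"az":0},{"x":0,"y":0,"z":0,"ax":0,"ay":0,"az":0},{"x":0,"y":0,"z":0,"ax":0,"ay":0,"az":0},{"x":0,"y":0,"z":0,"ax":0,"ay":0,"az":0}]'
python3 - <<'E'
from h import *
t=arm.get_image("top")[...,::-1];s=arm.get_image("side")[...,::-1]
a=cv2.resize(s[195:305,320:470],None,fx=4,fy=4,interpolation=cv2.INTER_CUBIC)
b=cv2.resize(t[140:240,330:440],(600,int(600*100/110)))[:440]
cv2.imwrite("pics/c1.png",a)
E
```

```text
clock: 2.5
position: [576.7, -86.5, 109.5]
ee_rot: [0.987, -0.159, 0.002, -0.0]
contact_force: [0.1, 0.1, -0.7]
gripper_width: 85.5
grasp_force: 0.0
```

View pics/c1.png

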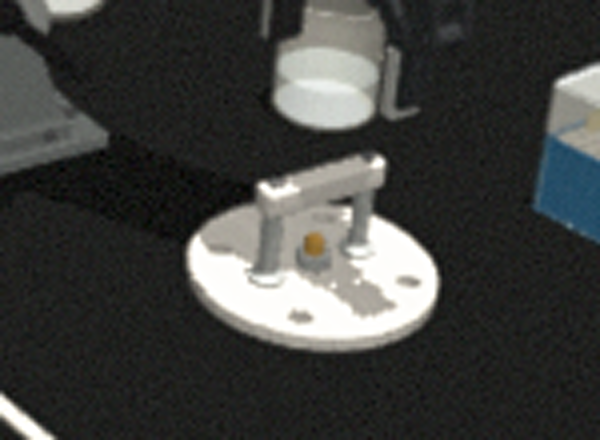

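The open fingers straddle the handle bar: the right tip is at crop (400,110) and the bar at (320,185). I'll go down and close.

```bash
python3 -m handwheel '[{"x":-0.005,"y":0,"z":-0.15,"ax":0,"ay":0,"az":0},{"x":0,"y":0,"z":-0.1,"ax":0,"ay":0,"az":0},{"x":0,"y":0,"z":-0.07,"ax":0,"ay":0,"az":0},{"x":0,"y":0,"z":-0.03,"ax":0,"ay":0,"az":0},{"x":0,"y":0,"z":0,"ax":0,"ay":0,"az":0},{"x":0,"y":0,"z":0,"ax":0,"ay":0,"az":0},{"x":0,"y":0,"z":0,"ax":0,"ay":0,"az":0},{"x":0,"y":0,"z":0,"ax":0,"ay":0,"az":0}]'
python3 -m handwheel '[{"x":0,"y":0,"z":0,"ax":0,"ay":0,"az":0},{"x":0,"y":0,"z":0,"ax":0,"ay":0,"az":0},{"x":0,"y":0,"z":0,"ax":0,"ay":0,"az":0},{"x":0,"y":0,"z":0,"ax":0,"ay":0,"az":0},{"x":0,"y":0,"z":0,"ax":0,"ay":0,"az":0},{"x":0,"y":0,"z":0,"ax":0,"ay":0,"az":0},{"x":0,"y":0,"z":0,"ax":0,"ay":0,"az":0},{"x":0,"y":0,"z":0,"ax":0,"ay":0,"az":0}]' -1
```

```text
clock: 3.4
position: [574.7, -86.5, 38.2]
ee_rot: [0.987, -0.159, 0.001, -0.0]
contact_force: [-0.3, -0.7, 0.7]
gripper_width: 85.2
grasp_force: 0.0
clock: 4.2
position: [574.6, -86.3, 37.6]
ee_rot: [0.987, -0.159, 0.0, -0.0]
contact_force: [-0.7, 2.8, 2.0]
gripper_width: 12.8
grasp_force: 59.4
```

```bash
python3 -m handwheel '[{"x":0,"y":0,"z":0.1,"ax":0,"ay":0,"az":0},{"x":0,"y":0,"z":0.15,"ax":0,"ay":0,"az":0},{"x":0,"y":0,"z":0.2,"ax":0,"ay":0,"az":0},{"x":0,"y":0,"z":0.2,"ax":0,"ay":0,"az":0},{"x":0,"y":0,"z":0.2,"ax":0,"ay":0,"az":0},{"x":0,"y":0,"z":0.2,"ax":0,"ay":0,"az":0},{"x":0,"y":0,"z":0.15,"ax":0,"ay":0,"az":0},{"x":0,"y":0,"z":0.05,"ax":0,"ay":0,"az":0}]'
python3 -m handwheel '[{"x":-0.05,"y":0.12,"z":0,"ax":-0.0147,"ay":-0.0453,"az":0},{"x":-0.07,"y":0.2,"z":0,"ax":-0.0147,"ay":-0.0453,"az":0},{"x":-0.07,"y":0.2,"z":0,"ax":-0.0147,"ay":-0.0453,"az":0},{"x":-0.07,"y":0.2,"z":0,"ax":-0.0147,"ay":-0.0453,"az":0},{"x":-0.07,"y":0.2,"z":0,"ax":-0.0147,"ay":-0.0453,"az":0},{"x":-0.07,"y":0.2,"z":0,"ax":-0.0147,"ay":-0.0453,"az":0},{"x":-0.07,"y":0.18,"z":0,"ax":-0.0147,"ay":-0.0453,"az":0},{"x":-0.03,"y":0.09,"z":0,"ax":0,"ay":0,"az":0}]'
python3 -m handwheel '[{"x":0,"y":0.1,"z":-0.05,"ax":0,"ay":0,"az":0},{"x":0,"y":0.1,"z":-0.05,"ax":0,"ay":0,"az":0},{"x":0,"y":0,"z":-0.05,"ax":0,"ay":0,"az":0},{"x":0,"y":0,"z":-0.02,"ax":0,"ay":0,"az":0},{"x":0,"y":0,"z":0,"ax":0,"ay":0,"az":0},{"x":0,"y":0,"z":0,"ax":0,"ay":0,"az":0},{"x":0,"y":0,"z":0,"ax":0,"ay":0,"az":0},{"x":0,"y":0,"z":0,"ax":0,"ay":0,"az":0}]'
python3 - <<'E'
from h import *
t=arm.get_image("top")[...,::-1];s=arm.get_image("side")[...,::-1]
cv2.imwrite("pics/top2.png",t);cv2.imwrite("pics/side2.png",s)
a=cv2.resize(s[60:240,215:395],None,fx=3.3,fy=3.3,interpolation=cv2.INTER_CUBIC)
cv2.imwrite("pics/c2.png",a)
st=arm.read_state(); r=R.from_quat(st["ee_rot"]).as_matrix();print(st["position"],r[:,2],np.degrees(np.arctan2(-r[0,1],r[1,1])),r)
E
```

```text
clock: 5.0
position: [574.4, -86.9, 289.3]
ee_rot: [0.987, -0.159, 0.001, -0.0]
contact_force: [0.8, -0.6, -4.7]
gripper_width: 12.9
grasp_force: 59.4
clock: 5.8
position: [470.4, 190.4, 282.3]
ee_rot: [0.955, -0.151, 0.253, 0.043]
contact_force: [0.4, -1.1, -6.2]
gripper_width: 13.1
grasp_force: 59.5
clock: 6.6
position: [474.5, 230.7, 253.8]
ee_rot: [0.954, -0.154, 0.256, 0.039]
contact_force: [-0.3, -0.3, -6.1]
gripper_width: 12.9
grasp_force: 59.5
[474.45251742 230.81555325 253.74774451] [ 0.47523139 -0.15369244 -0.86633352] 161.71269013879626 [[ 0.82200804 -0.31378004  0.47523139]
 [-0.27358745 -0.94948857 -0.15369244]
 [ 0.49945239 -0.00368092 -0.86633352]]
```

View pics/c2.png

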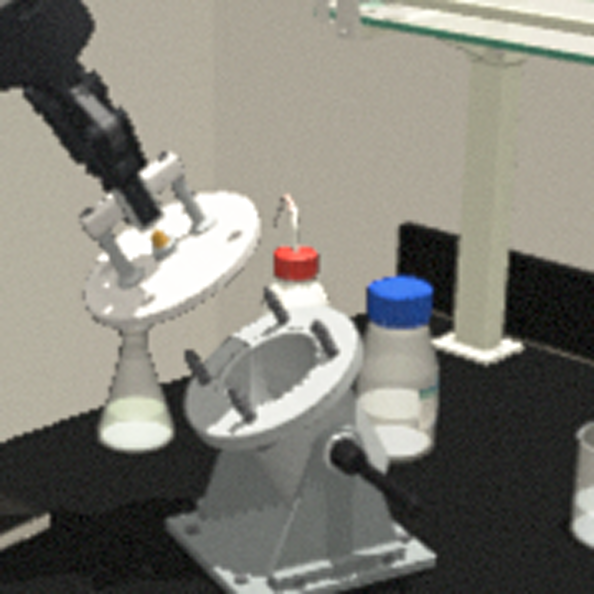

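I overshot y by about 40 mm: the lid is at crop (175,255), left of the flange at (275,380), but the tilt looks right. I'll refine the vessel's position with z and tilt fixed, correcting each camera with the lid it measured on the bench, and then move the lid over.

```bash
python3 - <<'E'
from h import *
from scipy.optimize import least_squares
np.set_printoptions(precision=2,suppress=True)
t=cv2.imread("pics/top0.png");L=35.355;V=np.array([[L,L,15],[L,-L,15],[-L,L,15],[-L,-L,15]])
ut=uncrop([(118,152),(257,197),(80,285),(217,325)],5,255,150); d=dark(t,ut); ut2=ut.copy(); ut2[[0,2,3]]=d[[0,2,3]]
us=(uncrop([(175,50),(232,90),(78,123),(132,168)],4,255,140)+uncrop([(277,306),(324,339),(199,367),(243,404)],3.3,215,60))/2
b={"top":np.array([1.0,1.6]),"side":np.array([-.3,-2.2])}
for n,u in(("top",ut),("top",ut2),("side",us)):
    f=lambda p:(proj(n,R.from_euler("zy",[p[2],-30],degrees=True).apply(V)+[p[0],p[1],151])-u).ravel()
    s=least_squares(f,[531,173,-18]);print(n,s.x,"corr",s.x[:2]-b[n],"res",np.abs(s.fun).max())
E
python3 -m handwheel '[{"x":0,"y":-0.1,"z":0,"ax":0,"ay":0,"az":0},{"x":0,"y":-0.1,"z":0,"ax":0,"ay":0,"az":0},{"x":0,"y":0,"z":0,"ax":0,"ay":0,"az":0},{"x":0,"y":0,"z":0,"ax":0,"ay":0,"az":0},{"x":0,"y":0,"z":0,"ax":0,"ay":0,"az":0},{"x":0,"y":0,"z":0,"ax":0,"ay":0,"az":0},{"x":0,"y":0,"z":0,"ax":0,"ay":0,"az":0},{"x":0,"y":0,"z":0,"ax":0,"ay":0,"az":0}]'
```

```text
top [531.13 175.78 -16.54] corr [530.13 174.18] res 0.5511964391972128
top [530.78 176.09 -17.06] corr [529.78 174.49] res 0.506949684294284
side [530.55 172.18 -15.13] corr [530.85 174.38] res 1.7624320487704495
clock: 7.5
position: [474.4, 191.2, 253.2]
ee_rot: [0.954, -0.153, 0.255, 0.04]
contact_force: [0.1, -0.3, -6.0]
gripper_width: 13.0
grasp_force: 59.6
```

```bash
python3 - <<'E'
from h import *
from scipy.optimize import least_squares
np.set_printoptions(precision=2,suppress=True)
C=plane("top",uncrop([(133,60),(367,137),(278,392),(40,305)],5,255,150),10);print("plate",C.mean(0))
for a,b in((3,0),(2,1),(1,0),(2,3)):
    d=C[b]-C[a];print(np.linalg.norm(d),np.degrees(np.arctan2(d[1],d[0])))
t=cv2.imread("pics/top0.png");L=35.355
V=np.array([[x,y,z] for z in(0,30) for x,y in((L,L),(L,-L),(-L,L),(-L,-L))])
ss=uncrop([(283,322),(333,355),(207,382),(250,418),(270,290),(315,322),(192,352),(235,390)],3.3,215,60)
ut=uncrop([(118,152),(257,197),(80,285),(217,325)],5,255,150);ut=dark(t,ut)*[[1],[0],[1],[1]]+ut*[[0],[1],[0],[0]]
def f(p,full=False):
    T=lambda V:R.from_euler("zy",[p[2],p[3]],degrees=True).apply(V)+[p[0],p[1],p[4]]
    a=proj("side",T(V)+[p[5],p[6],0])-ss; c=proj("top",T((V[:4]+V[4:])/2)-[p[5],p[6],0])-ut
    r=np.r_[a,c]; return r if full else np.r_[r.ravel(),(p[4]-151)/1,(p[3]+30)/1]
s=least_squares(f,[531,173,-18,-30,151,0,0]);print(s.x);print(f(s.x,True))
E
```

```text
plate [555.5  165.68  10.  ]
149.60579040799243 -18.64186685468617
153.5420760731746 -18.18318360430811
141.0665754220428 72.56244899365727
142.26787005644658 70.96890347277268
[530.9  174.04 -15.64 -29.74 150.45   0.11  -2.07]
[[-0.51 -1.89]
 [ 1.04  1.56]
 [-1.61 -2.1 ]
 [ 1.14  1.49]
 [-1.05 -1.43]
 [ 2.16  2.16]
 [-2.1  -2.01]
 [ 0.75  0.85]
 [-0.7   0.12]
 [ 0.26 -0.3 ]
 [-0.03  0.62]
 [ 0.48 -0.46]]
```

```bash
python3 - <<'E'
from h import *
from scipy.optimize import least_squares
np.set_printoptions(precision=2,suppress=True)
t=cv2.imread("pics/top0.png");L=35.355
V=np.array([[x,y,z] for z in(0,30) for x,y in((L,L),(L,-L),(-L,L),(-L,-L))])
ss=uncrop([(283,322),(333,355),(207,382),(250,418),(270,290),(315,322),(192,352),(235,390)],3.3,215,60)
ut=uncrop([(118,152),(257,197),(80,285),(217,325)],5,255,150);ut=dark(t,ut)*[[1],[0],[1],[1]]+ut*[[0],[1],[0],[0]]
M=(V[:4]+V[4:])/2
for n,u,W in(("top",ut,M),("side",ss,V)):
    f=lambda p:(proj(n,R.from_euler("ZY",[p[2],-30],degrees=True).apply(W)+[p[0],p[1],151])-u).ravel()
    s=least_squares(f,[531,173,-18]);print(n,s.x);print(s.fun.reshape(-1,2))
E
```

```text
top [530.45 174.01 -17.57]
[[-0.58 -0.44]
 [-0.14  0.46]
 [ 0.43 -0.25]
 [ 0.31  0.22]]
side [529.16 168.02 -18.43]
[[ 1.06 -0.07]
 [ 0.7   0.05]
 [ 0.2   0.24]
 [ 0.83  0.6 ]
 [-0.73 -0.12]
 [ 0.37 -0.07]
 [-1.46 -0.21]
 [-0.94 -0.8 ]]
```

```bash
python3 -m handwheel '[{"x":0.036,"y":-0.0135,"z":-0.067,"ax":0,"ay":0,"az":0},{"x":0.036,"y":-0.0135,"z":-0.067,"ax":0,"ay":0,"az":0},{"x":0.035,"y":-0.0135,"z":-0.067,"ax":0,"ay":0,"az":0},{"x":0,"y":0,"z":0,"ax":0,"ay":0,"az":0},{"x":0,"y":0,"z":0,"ax":0,"ay":0,"az":0},{"x":0,"y":0,"z":0,"ax":0,"ay":0,"az":0},{"x":0,"y":0,"z":0,"ax":0,"ay":0,"az":0},{"x":0,"y":0,"z":0,"ax":0,"ay":0,"az":0}]'
python3 - <<'E'
from h import *
t=arm.get_image("top")[...,::-1];s=arm.get_image("side")[...,::-1]
cv2.imwrite("pics/top3.png",t);cv2.imwrite("pics/side3.png",s)
a=cv2.resize(s[105:215,245:375],None,fx=4,fy=4,interpolation=cv2.INTER_CUBIC)
b=cv2.resize(t[145:245,245:345],None,fx=2.7,fy=2.7,interpolation=cv2.INTER_CUBIC)
o=np.zeros((440,800,3),np.uint8);o[:,:520]=a;o[:270,525:795]=b;cv2.imwrite("pics/c3.png",o)
st=arm.read_state();d=st["position"]-[529.8,172,151];z=np.array([-.4755,.1545,.866]);print(d@z-37.8,d-(d@z)*z)
E
```

```text
clock: 8.3
position: [495.8, 183.3, 213.8]
ee_rot: [0.954, -0.154, 0.256, 0.039]
contact_force: [-0.2, 0.1, -5.9]
gripper_width: 12.7
grasp_force: 59.5
34.285541552271 [ 0.19604562 -0.03941502  0.120794  ]
```

View pics/c3.png

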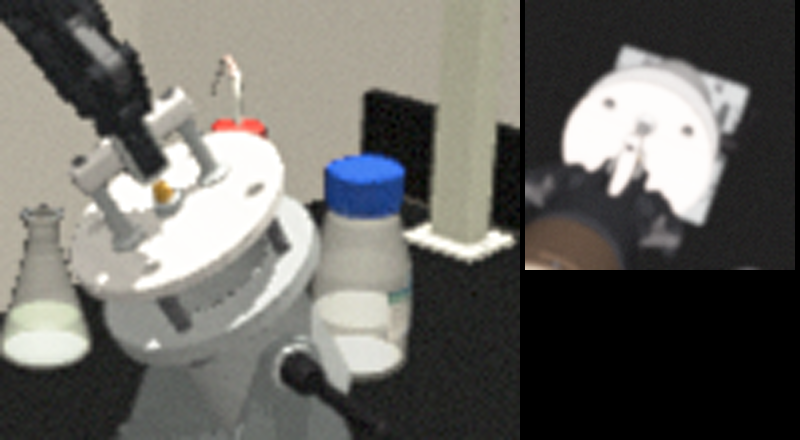

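The side crop shows the lid hovering just above the two front studs, (280,235) and (175,310), and apparently in line with them. Two lid holes show in the side view, (255,189) and (147,267), and two in the top view, (609,103) and (687,130). I'll check these against the studs within each camera, so that calibration bias cancels.

```bash
python3 - <<'E'
from h import *
np.set_printoptions(precision=2,suppress=True)
t=cv2.imread("pics/top3.png");s=cv2.imread("pics/side3.png")
rv=R.from_euler("ZY",[-18,-30],degrees=True).as_matrix()
ht=uncrop([(84,103),(162,130)],2.7,245,145);hs=uncrop([(255,189),(147,267)],4,245,105)
ht2=dark(t,ht,3);hs2=dark(s,hs,3)
for n,U,o in(("top",ht,(530.45,174.01,151)),("top",ht2,(530.45,174.01,151)),("side",hs,(529.16,168.02,151)),("side",hs2,(529.16,168.02,151))):
    K,c,r=cam(n); 
    for u in U:
        d=rv.T@(r@np.linalg.inv(K)@np.r_[u,1]); q=rv.T@(c-o); print(n,u,(q+d*((44.3-q[2])/d[2]))[:2])
E
```

```text
top [275.8  182.83] [38.78 33.46]
top [304.69 192.83] [ 38.51 -37.05]
top [275.86 182.66] [39.25 33.43]
top [304.91 192.82] [ 38.72 -37.52]
side [308.38 151.88] [ 36.76 -35.93]
side [281.38 171.38] [-34.72 -31.05]
side [308.37 151.87] [ 36.76 -35.9 ]
side [282.24 171.48] [-33.73 -33.51]
```

```bash
python3 -m handwheel '[{"x":-0.005,"y":0.005,"z":-0.004,"ax":0,"ay":0,"az":0},{"x":0.0048,"y":-0.0015,"z":-0.0087,"ax":0,"ay":0,"az":0},{"x":0.0048,"y":-0.0015,"z":-0.0087,"ax":0,"ay":0,"az":0},{"x":0.0048,"y":-0.0015,"z":-0.0087,"ax":0,"ay":0,"az":0},{"x":0.0048,"y":-0.0015,"z":-0.0087,"ax":0,"ay":0,"az":0},{"x":0.0048,"y":-0.0015,"z":-0.0087,"ax":0,"ay":0,"az":0},{"x":0,"y":0,"z":0,"ax":0,"ay":0,"az":0},{"x":0,"y":0,"z":0,"ax":0,"ay":0,"az":0}]'
cat > st.py <<'E'
from h import *
np.set_printoptions(precision=2,suppress=True)
st=arm.read_state();rv=R.from_euler("ZY",[-18,-30],degrees=True).as_matrix()
print("v-frame",rv.T@(st["position"]-[529.8,172,151])-[0,0,37.8],"F",rv.T@st["contact_force"],"M",rv.T@st["wrist_torque"],"rot",(R.from_matrix(rv@np.diag([1,-1,-1])).inv()*R.from_quat(st["ee_rot"])).as_rotvec(degrees=True))
E
python3 st.py
```

```text
clock: 9.2
position: [499.6, 182.2, 203.6]
ee_rot: [0.954, -0.154, 0.255, 0.04]
contact_force: [0.2, 0.6, -5.5]
gripper_width: 12.9
grasp_force: 59.5
v-frame [-1.31  0.39 23.65] F [-2.73  0.65 -4.78] M [-0.03  1.89 -0.  ] rot [-0.01 -0.05  0.31]
```

The holes have gone over the stud tips with no contact force, at 23.7 mm. I'll carry on down.

```bash
python3 -m handwheel '[{"x":0.0048,"y":-0.0015,"z":-0.0087,"ax":0,"ay":0,"az":0},{"x":0.0048,"y":-0.0015,"z":-0.0087,"ax":0,"ay":0,"az":0},{"x":0.0048,"y":-0.0015,"z":-0.0087,"ax":0,"ay":0,"az":0},{"x":0.0048,"y":-0.0015,"z":-0.0087,"ax":0,"ay":0,"az":0},{"x":0,"y":0,"z":0,"ax":0,"ay":0,"az":0},{"x":0,"y":0,"z":0,"ax":0,"ay":0,"az":0},{"x":0,"y":0,"z":0,"ax":0,"ay":0,"az":0},{"x":0,"y":0,"z":0,"ax":0,"ay":0,"az":0}]';python3 st.py
```

```text
clock: 10.0
position: [503.4, 181.1, 196.7]
ee_rot: [0.954, -0.154, 0.255, 0.04]
contact_force: [0.9, -0.3, -5.8]
gripper_width: 13.1
grasp_force: 59.5
v-frame [-1.33  0.53 15.75] F [-2.15  0.01 -5.51] M [0.1  1.83 0.07] rot [ 0.01 -0.04  0.31]
```

```bash
python3 -m handwheel '[{"x":0.0048,"y":-0.0015,"z":-0.0087,"ax":0,"ay":0,"az":0},{"x":0.0048,"y":-0.0015,"z":-0.0087,"ax":0,"ay":0,"az":0},{"x":0.0048,"y":-0.0015,"z":-0.0087,"ax":0,"ay":0,"az":0},{"x":0.0048,"y":-0.0015,"z":-0.0087,"ax":0,"ay":0,"az":0},{"x":0.0024,"y":-0.0008,"z":-0.0043,"ax":0,"ay":0,"az":0},{"x":0,"y":0,"z":0,"ax":0,"ay":0,"az":0},{"x":0,"y":0,"z":0,"ax":0,"ay":0,"az":0},{"x":0,"y":0,"z":0,"ax":0,"ay":0,"az":0}]';python3 st.py
```

```text
clock: 10.8
position: [507.7, 179.8, 188.8]
ee_rot: [0.954, -0.154, 0.255, 0.04]
contact_force: [-0.5, 0.6, -6.5]
gripper_width: 13.1
grasp_force: 59.5
v-frame [-1.35  0.56  6.67] F [-3.83  0.45 -5.35] M [ 0.08  1.81 -0.  ] rot [ 0.   -0.05  0.31]
```

```bash
python3 -m handwheel '[{"x":0.0024,"y":-0.0008,"z":-0.0043,"ax":0,"ay":0,"az":0},{"x":0.0024,"y":-0.0008,"z":-0.0043,"ax":0,"ay":0,"az":0},{"x":0.0024,"y":-0.0008,"z":-0.0043,"ax":0,"ay":0,"az":0},{"x":0.0024,"y":-0.0008,"z":-0.0043,"ax":0,"ay":0,"az":0},{"x":0.0024,"y":-0.0008,"z":-0.0043,"ax":0,"ay":0,"az":0},{"x":0,"y":0,"z":0,"ax":0,"ay":0,"az":0},{"x":0,"y":0,"z":0,"ax":0,"ay":0,"az":0},{"x":0,"y":0,"z":0,"ax":0,"ay":0,"az":0}]';python3 st.py
```

```text
clock: 11.6
position: [510.1, 179.0, 184.5]
ee_rot: [0.954, -0.154, 0.255, 0.04]
contact_force: [0.6, 0.8, -6.4]
gripper_width: 13.3
grasp_force: 59.5
v-frame [-1.32  0.54  1.65] F [-2.92  0.95 -5.71] M [0.09 1.81 0.03] rot [-0.   -0.05  0.31]
```

```bash
python3 -m handwheel '[{"x":0.0012,"y":-0.0004,"z":-0.0022,"ax":0,"ay":0,"az":0},{"x":0.0012,"y":-0.0004,"z":-0.0022,"ax":0,"ay":0,"az":0},{"x":0.0012,"y":-0.0004,"z":-0.0022,"ax":0,"ay":0,"az":0},{"x":0.0012,"y":-0.0004,"z":-0.0022,"ax":0,"ay":0,"az":0},{"x":0.0012,"y":-0.0004,"z":-0.0022,"ax":0,"ay":0,"az":0},{"x":0,"y":0,"z":0,"ax":0,"ay":0,"az":0},{"x":0,"y":0,"z":0,"ax":0,"ay":0,"az":0},{"x":0,"y":0,"z":0,"ax":0,"ay":0,"az":0}]';python3 st.py
```

```text
clock: 12.4
position: [510.8, 178.9, 183.0]
ee_rot: [0.954, -0.153, 0.256, 0.039]
contact_force: [-11.1, 1.1, 1.0]
gripper_width: 13.1
grasp_force: 61.3
v-frame [-1.48  0.73  0.05] F [-8.93 -2.35  6.34] M [-0.63  3.34 -0.06] rot [0.08 0.   0.27]
```

Contact: the axial force has risen by about 12 N at 0 mm. I'll press 1.5 mm more to seat it.

```bash
python3 -m handwheel '[{"x":0.0012,"y":-0.0004,"z":-0.0022,"ax":0,"ay":0,"az":0},{"x":0.0012,"y":-0.0004,"z":-0.0022,"ax":0,"ay":0,"az":0},{"x":0.0012,"y":-0.0004,"z":-0.0022,"ax":0,"ay":0,"az":0},{"x":0,"y":0,"z":0,"ax":0,"ay":0,"az":0},{"x":0,"y":0,"z":0,"ax":0,"ay":0,"az":0},{"x":0,"y":0,"z":0,"ax":0,"ay":0,"az":0},{"x":0,"y":0,"z":0,"ax":0,"ay":0,"az":0},{"x":0,"y":0,"z":0,"ax":0,"ay":0,"az":0}]';python3 st.py
python3 - <<'E'
from h import *
t=arm.get_image("top")[...,::-1];s=arm.get_image("side")[...,::-1]
a=cv2.resize(s[105:215,245:375],None,fx=4,fy=4,interpolation=cv2.INTER_CUBIC)
b=cv2.resize(t[145:245,245:345],None,fx=2.7,fy=2.7,interpolation=cv2.INTER_CUBIC)
o=np.zeros((440,800,3),np.uint8);o[:,:520]=a;o[:270,525:795]=b;cv2.imwrite("pics/c4.png",o)
E
```

```text
clock: 13.2
position: [510.9, 178.9, 183.0]
ee_rot: [0.954, -0.153, 0.257, 0.039]
contact_force: [-24.7, 2.8, 12.6]
gripper_width: 13.3
grasp_force: 63.7
v-frame [-1.38  0.73 -0.02] F [-14.77  -4.98  23.1 ] M [-1.63  5.08 -0.05] rot [0.18 0.1  0.23]
```

View pics/c4.png

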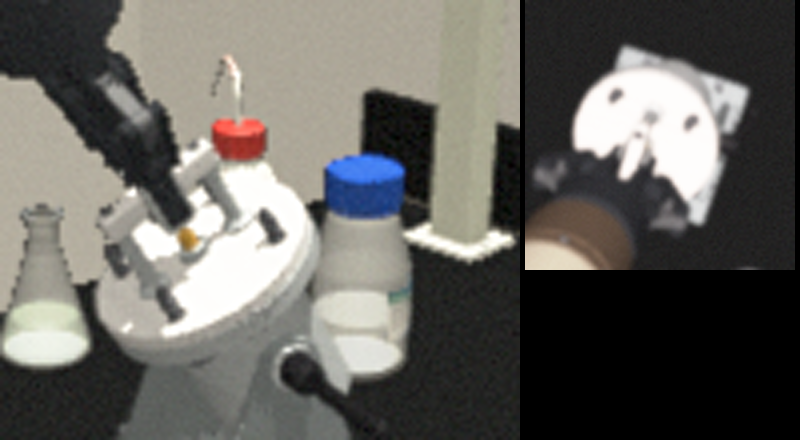

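The picture shows the lid flush on the flange, with studs through the holes at (270,225), (170,303) and (118,262) in the side view and (615,97) and (691,122) in the top view. I'll relax the press, open and retract along the axis.

```bash
python3 -m handwheel '[{"x":-0.0012,"y":0.0004,"z":0.0022,"ax":0,"ay":0,"az":0},{"x":-0.0012,"y":0.0004,"z":0.0022,"ax":0,"ay":0,"az":0},{"x":-0.0012,"y":0.0004,"z":0.0022,"ax":0,"ay":0,"az":0},{"x":0,"y":0,"z":0,"ax":0,"ay":0,"az":0},{"x":0,"y":0,"z":0,"ax":0,"ay":0,"az":0},{"x":0,"y":0,"z":0,"ax":0,"ay":0,"az":0},{"x":0,"y":0,"z":0,"ax":0,"ay":0,"az":0},{"x":0,"y":0,"z":0,"ax":0,"ay":0,"az":0}]';python3 st.py
python3 -m handwheel '[{"x":0,"y":0,"z":0,"ax":0,"ay":0,"az":0},{"x":0,"y":0,"z":0,"ax":0,"ay":0,"az":0},{"x":0,"y":0,"z":0,"ax":0,"ay":0,"az":0},{"x":0,"y":0,"z":0,"ax":0,"ay":0,"az":0},{"x":0,"y":0,"z":0,"ax":0,"ay":0,"az":0},{"x":0,"y":0,"z":0,"ax":0,"ay":0,"az":0},{"x":0,"y":0,"z":0,"ax":0,"ay":0,"az":0},{"x":0,"y":0,"z":0,"ax":0,"ay":0,"az":0}]' 0.3;python3 st.py
python3 -m handwheel '[{"x":-0.012,"y":0.004,"z":0.022,"ax":0,"ay":0,"az":0},{"x":-0.024,"y":0.008,"z":0.043,"ax":0,"ay":0,"az":0},{"x":-0.048,"y":0.015,"z":0.087,"ax":0,"ay":0,"az":0},{"x":-0.072,"y":0.023,"z":0.13,"ax":0,"ay":0,"az":0},{"x":-0.096,"y":0.031,"z":0.173,"ax":0,"ay":0,"az":0},{"x":-0.096,"y":0.031,"z":0.173,"ax":0,"ay":0,"az":0},{"x":0,"y":0,"z":0,"ax":0,"ay":0,"az":0},{"x":0,"y":0,"z":0,"ax":0,"ay":0,"az":0}]'
python3 - <<'E'
from h import *
t=arm.get_image("top")[...,::-1];s=arm.get_image("side")[...,::-1]
a=cv2.resize(s[105:215,245:375],None,fx=4,fy=4,interpolation=cv2.INTER_CUBIC)
b=cv2.resize(t[145:245,245:345],None,fx=2.7,fy=2.7,interpolation=cv2.INTER_CUBIC)
o=np.zeros((440,800,3),np.uint8);o[:,:520]=a;o[:270,525:795]=b;cv2.imwrite("pics/c5.png",o)
E
```

```text
clock: 14.1
position: [510.8, 178.9, 183.0]
ee_rot: [0.954, -0.153, 0.256, 0.039]
contact_force: [-9.6, 2.2, 1.7]
gripper_width: 12.8
grasp_force: 61.3
v-frame [-1.47  0.71  0.04] F [-7.61 -0.85  6.35] M [-0.54  3.32 -0.11] rot [0.08 0.   0.28]
clock: 14.9
position: [511.3, 178.5, 182.3]
ee_rot: [0.954, -0.154, 0.255, 0.04]
contact_force: [0.7, -0.3, -0.0]
gripper_width: 55.6
grasp_force: 0.0
v-frame [-1.3  0.5 -0.9] F [ 0.69 -0.09 -0.42] M [ 0.06  0.97 -0.01] rot [-0.01 -0.05  0.31]
clock: 15.7
position: [441.2, 201.6, 308.9]
ee_rot: [0.954, -0.153, 0.256, 0.038]
contact_force: [-0.0, 0.5, -1.2]
gripper_width: 55.2
grasp_force: 0.0
```

View pics/c5.png

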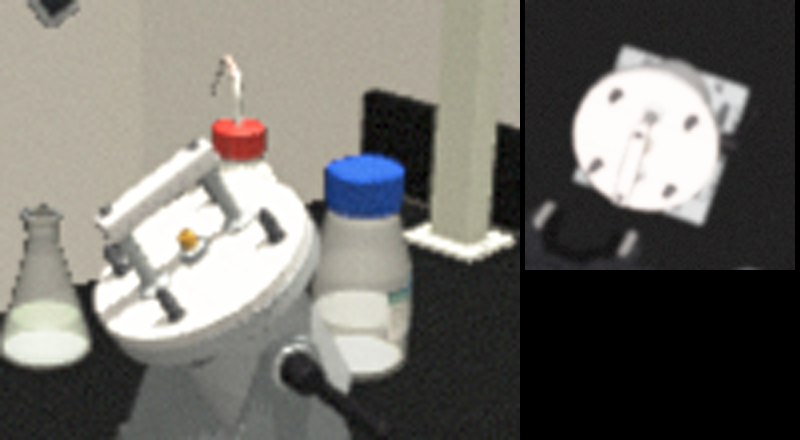

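The lid lies flush with all four studs through: in the top view they are at (616,96), (691,122), (597,163) and (670,190). The gripper is clear, so I'm handing in.

```bash
python3 -c "
from bench import arm
print(arm.job_done())"
```

```text
the job is handed in; nothing more can be done
None
```

The lid lies flat on the flange with all four studs through its holes, it has been let go and the gripper is clear, and I handed the job in at about 16 s; the dish, spanner, beaker and flask were never approached, and no verdict was returned.

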